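# Pack a tea gift case

### The job

Pack the open wooden gift case: lay the wooden tea scoop flat, hollow side up, in the long trough, put the tall pressed tea nest from the pocket tray (not the flat tablets) into the empty middle compartment, and stand the square tea tin upright, cap up, in the square corner well. The well's card floor sits at a different height in every case, so lower the tin by feel until it stands on it: do not drop it in or push it down hard. Leave everything else on the counter as it is.

Things in the scene. Friction and masses are not known exactly. Their poses are not given: they have to be found in the camera images.
- case: Open pale wooden gift case, fixed, 161 (x) x 230 (y) x 45 mm high; origin centre of underside, yaw within 0.25. Walls 5 mm thick, floor 6 mm. Along its -x side one long trough (84 x 220 mm inside). On its +x side a row: at +y the square tin well (62 x 62), then the empty middle compartment (62 in x, 90 in y), at -y one already filled with a white packet (top 41 mm above the counter).
- well (a point): Centre of the mouth of the square tin well, at the height of the case's walls (45 mm above the counter); axes as the case. The well's floor is a card riser whose top lies anywhere from 8 to 28 mm above the counter; its height is not measured. It carries the tin without sinking.
- middle (a point): Centre of the floor of the empty middle compartment (6 mm above the counter); axes as the case. Walls around it are 45 mm above the counter.
- trough (a point): Centre of the floor of the long trough (6 mm above the counter); axes as the case.
- tin: Dark steel tea tin: square body 50 x 50 mm, 76 mm tall, with a round cap (diameter 36 mm, 14 mm tall): 90 mm over all, 0.1 to 0.21 kg. Origin at the centre of its bottom face, z along its length to the cap. It starts lying on a side with the cap pointing towards the robot (within 0.4 rad).
- tin_cap (a point): Centre of the top of the tin's cap, 90 mm from the bottom along the tin's z.
- scoop: Wooden tea scoop, 60 g, 160 mm long along its x: handle bar (16 mm wide, 20 mm high, x = -85 to +20 mm) and open square bowl (44 mm wide, 20 mm high, x = +20 to +75 mm). Flat underside; origin on the underside, z up when its hollow is up. It starts lying hollow up, its x within 0.25 rad of world +y.
- scoop_grip (a point): Point on the top face of the scoop's handle at x = -10 mm, 20 mm above its underside, near the centre of mass.
- tray: White pocket tray fixed to the counter, 104 (x) x 152 (y) x 14 mm high, origin under its centre. Six round pockets of 35 mm diameter, 10 mm deep (pocket floors 4 mm above the counter), at x = -24 and +24 mm, y = -48, 0 and +48 mm. Three pockets are empty.
- nest: The tall pressed tea nest: dark brown upright cylinder of 30 mm diameter and 26 mm height, 0.02 kg, rigid, standing in one of the tray's pockets and rising 16 mm above the tray's top. Origin at the centre of its underside, z up.
- nest_top (a point): Centre of the nest's top face, 26 mm above its underside.
- tablet1: Flat pressed tea tablet in another pocket: same brown, same 30 mm diameter, but only 11 mm tall (1 mm above the tray's top). Leave it. Origin under its centre.
- tablet2: Second flat tea tablet, like tablet1. Leave it.
- caddy: Large round black tea caddy, diameter 110 mm, 145 mm tall, standing at the far left. Leave it. Origin under its centre.
- cup: White tasting cup, rim diameter 64 mm, 48 mm tall, standing beyond the case. Leave it. Origin under its centre.
- jar: Glass jar with steel cap, diameter 64 mm, 90 mm tall, near right. Leave it. Origin under its centre.
- packet: White paper packet 70 x 110 x 45 mm, lying at the far side. Leave it. Origin under its centre.
- spoon: Steel spoon 160 mm long, lying on the robot side of the wooden scoop, roughly along world y. Leave it. Origin under it, x along its length.

How it is judged:
By the outcome, as a careful person would: the job done as asked, in the order asked, and still so for the second after the job is handed in, with the robot touching nothing.
It also fails if it takes over 72 s, if anything falls off the work surface, if the arm or the gripper's body presses on something with over 40 N, if the wrist force passes 120 N, or if a joint passes its speed limit or range.

### The arm

A 6-joint arm with a two-finger parallel gripper is mounted at the origin on the work surface. World frame = base frame: x ahead of the robot, y to its left, z up, the work surface at z = 0. Lengths are in mm, angles in rad, forces in N, time in s.
With the tool pointing down it reaches from about 350 to 950 mm from the base axis. Payload 17.4 kg.
Tool frame: the origin (TCP) lies at the very end of the fingers, on their centre line; the grasp point (between the pads) lies 19 mm behind it (env.pinch_z is the distance from the TCP to the grasp point, in mm); z points along the fingers, y is the line along which they close (so a half turn about z gives the same grasp; the last joint's range is limited). The gripper opens to 93 mm and grips with 3 to 60 N. Pads are 15 mm wide; open, the fingers measure 128 mm over their backs; the gripper's body (75 mm by 188 mm) begins 65 mm behind the grasp point.
Start: joints at [-1.349, 0.116, 1.442, -0, 1.584, -0.038], TCP at [173.389, -652.356, 218.646] pointing down, gripper open.
Joint ranges: [-2.83, 2.83], [-0.83, 2.19], [0.07, 2.5], [-1.14, 4.28], [0.01, 3], [-2.97, 2.97]. Speed limits (rad/s): [1.89, 1.89, 2.22, 3.14, 3.14, 3.14].

### API

Orientations are given as a unit quaternion [x, y, z, w].
In Python, from station import env gives the robot as it stands.
- The arm moves only by the tool send_rows, never from a script. Its arguments are lists of equal length, an entry for each row: "slide": the shift along the world's x, y, z normalised to -1 to 1, where 1 is 0.3 m, a list of three; "rot": the turn, a rotation vector about the world's x, y, z normalised to -1 to 1, where 1 is pi rad, a list of three. A call has 1 to 5 rows; each row shifts and turns the commanded pose from where the row before left it; what a row does not reach is not made up. A row lasts 1/10 s, in which the tool goes at most 50 mm and 8.59 degrees, less where a joint would pass 70% of its speed; a pose out of reach is approached as far as the arm can. A call with a number of a shift or a turn outside -1 to 1 is refused whole. A call with a gripper value outside its range is refused whole. "grip" is the finger opening in mm, from 0 to 93, set as the call begins (left out, the last holds). The fingers move at their own pace and stop on an object; "force" is the grip in N (left out, the last holds). Time passes only in rows, so rows that do not move let the fingers close. It gives the time, the measured TCP pose, the force, the opening and the grip force at its end, in the units of the state.
- env.read_state(): the state, without advancing time (a new reading comes with each control period).
- env.grab_frame(name): name is "scene" or "top" or "wrist"; returns (picture, depth): 420x560x3 uint8, red, green, blue; 420x560 float32, mm along the optical axis (not along the pixel's ray), 0 where there is no reading.
- env.camera_params(name): a dict with "fx", "fy", "cx", "cy" (pixels), "origin" and "attitude" of the camera in the world; the wrist camera has in their place "hand_eye" (4x4, takes a point from camera to tool coordinates, whose origin is the TCP and whose axes are the flange's). Camera axes: x right, y up, looking along -z (the intrinsics and any distortion apply to the point x, -y, -z); pixel columns grow to the right and rows downward; lengths in mm; the calibration is good to about 2 mm. A picture is of the moment at which its call begins: read the wrist's pose just before it. camera_params takes no time and is no camera call.
- env.hand_in(): hands the job in; it is judged then, once.
Trained networks look in the newest picture that a camera, given by its name, has taken for a name from the list of things; names that differ only in an ending like _2 or _b are one class to them, and where a whole thing is asked for, a point or a joint stands for the part that bears it (a point fixed in the world has none). Each returns a list of dicts, best first, with "confidence" (0 to 1); they miss things now and then, are a little off and sometimes report something else, mostly with a low value. They report only what shows in the picture. A call takes as long as a camera call.
- env.outline_of(camera, name): "region" (420x560 bool, what is visible of it) and "uv" ([column, row] in pixels, amid what is visible of it).
The state is a dict: "clock": time; "q": joint angles; "qvel": joint speeds; "effort": joint torques, N m; "ee_pos": TCP position; "ee_rot": TCP orientation; "ft_force": force on the tool from outside, world axes, zero at the start; "wrist_torque": the same for the moment, N m; "width": finger opening in mm; "grasp_force": force on a finger pad.
Only numpy, scipy, OpenCV 4.12 (cv2) and the standard library are available. Lean on these libraries where they do the work, as an engineer would, in place of code of your own. Each camera call takes 0.05 s, during which the arm holds its last target. There are 200 camera calls.

## Working session

There is one attempt and no reset: what is moved stays moved. The work goes in short steps, Python scripts to look and compute and a tool call to move; the robot and the scene stay as the last step left them, time stands still between calls to the robot, and variables do not carry over. Pictures are saved under pics/ and viewed, at most 10 in all, crops included, and the job is handed in when it is done.

Besides the shell and the picture viewer there is one more tool, called after "Call:" as name(argument=value, ...) on one line, values as JSON. send_rows: Moves the arm, as the interface text tells. Its arguments: {"type":"object","properties":{"slide":{"type":"array","items":{"type":"array","items":{"type":"number","minimum":-1,"maximum":1}}},"rot":{"type":"array","items":{"type":"array","items":{"type":"number","minimum":-1,"maximum":1}}},"grip":{"type":"number"},"force":{"type":"number"}},"required":["slide","rot"]}

```bash
ls; mkdir -p pics; cat > h.py <<'E'
import numpy as np, cv2
from scipy.spatial.transform import Rotation as R
from station import env
def cam(name):
    s=env.read_state(); im,d=env.grab_frame(name); p=env.camera_params(name)
    if 'hand_eye' in p:
        H=np.array(p['hand_eye']); T=np.eye(4); T[:3,:3]=R.from_quat(s['ee_rot']).as_matrix(); T[:3,3]=s['ee_pos']; M=T@H
    else:
        M=np.eye(4); a=np.array(p['attitude']); M[:3,:3]=a if a.shape==(3,3) else R.from_quat(a).as_matrix(); M[:3,3]=p['origin']
    return im,d,p,M
def cloud(d,p,M):
    v,u=np.mgrid[:d.shape[0],:d.shape[1]]
    P=np.stack([(u-p['cx'])/p['fx']*d,-(v-p['cy'])/p['fy']*d,-d],-1)
    W=P@M[:3,:3].T+M[:3,3]; W[d<=0]=np.nan
    return W
E
python3 - <<'E'
from h import *
print(env.read_state())
for n in ['top','scene']:
    im,d,p,M=cam(n); print(n,p)
    cv2.imwrite(f'pics/{n}0.png',im[:,:,::-1]); W=cloud(d,p,M); np.save(f'{n}0.npy',W)
    for o in ['case','tin','scoop','tray','nest','tablet1','jar','caddy','cup','spoon','packet','tin_cap']:
        for r in env.outline_of(n,o)[:3]:
            q=W[r['region']]; q=q[~np.isnan(q[:,0])]
            print(o,round(r['confidence'],2),np.round(r['uv']),len(q),np.round(np.median(q,0)),np.round(np.percentile(q,2,axis=0)),np.round(np.percentile(q,98,axis=0)))
            np.save(f'{n}_{o}_{round(r["confidence"]*100)}.npy',r['region'])
E
```

```text
pics
{'clock': 0.0, 'q': array([-1.34879266e+00,  1.16492074e-01,  1.44228475e+00, -4.87324090e-05,
        1.58399436e+00, -3.77851109e-02]), 'qvel': array([ 8.54963438e-04, -6.96249194e-04, -2.26287881e-03,  8.96587789e-05,
       -1.14196602e-03,  3.28541051e-04]), 'effort': array([-8.88431641e-04, -7.21263957e+01, -6.22607875e+01,  7.79638882e-02,
        2.39289540e-02, -9.12850510e-05]), 'ee_pos': array([ 173.33192781, -652.14742661,  217.88897597]), 'ee_rot': array([ 9.91575447e-01,  1.29529092e-01, -7.84612908e-05, -5.84528756e-04]), 'ft_force': array([ 0.20742615, -0.06110505, -0.56556947]), 'wrist_torque': array([0.00633631, 0.0093913 , 0.0451563 ]), 'grasp_force': 0.0, 'width': 92.79633358769034}
top {'fx': 451.58074353583237, 'fy': 451.58074353583237, 'cx': 281.19307628189017, 'cy': 215.34283094751785, 'origin': array([ 379.90995514,    3.54411773, 1420.2240593 ]), 'attitude': array([ 0.0425046 , -0.02790129, -0.69848285,  0.71381832])}
case 0.67 [246. 146.] 884 [743. 165.  42.] [708. 112.  -1.] [785. 221.  48.]
case 0.55 [360. 194.] 4008 [ 594. -219.    7.] [ 511. -326. 
[... 2408 characters left out ...]
] 584 [ 291. -370.   56.] [ 254. -427.   -1.] [ 310. -355.   90.]
caddy 0.63 [354. 357.] 4737 [712. 379. 113.] [653. 320.   2.] [742. 421. 145.]
cup 0.74 [203. 258.] 736 [747.  -8.  28.] [721. -28.   2.] [777.  31.  48.]
cup 0.48 [205. 183.] 4403 [ 603. -211.   21.] [ 512. -327.    2.] [679. -94.  45.]
spoon 0.83 [409. 229.] 570 [338. 261.  11.] [316. 154.  -0.] [361. 303.  19.]
spoon 0.64 [353. 227.] 765 [422. 161.  12.] [402.  59.   0.] [456. 209.  20.]
packet 0.92 [257. 310.] 2071 [755. 180.  44.] [716. 118.  13.] [791. 226.  46.]
tin_cap 0.96 [312. 259.] 1063 [584. 171.  48.] [529. 140.   2.] [614. 193.  51.]
tin_cap 0.44 [351. 230.] 731 [422. 161.  11.] [403.  58.   0.] [456. 209.  20.]
```

```bash
python3 - <<'E'
from h import *
im=cv2.imread('pics/top0.png')
cv2.imwrite('pics/top0c.png',cv2.resize(im[120:320,140:440],None,fx=2.66,fy=2.66,interpolation=cv2.INTER_CUBIC))
W=np.load('top0.npy')
import glob
# orthographic height map, top cloud: x 300..800,y -350..430
def fit(name,cam,zlo,zhi,sel=None):
    r=np.load(name); W=np.load(cam+'0.npy'); q=W[r]; q=q[~np.isnan(q[:,0])]; q=q[(q[:,2]>zlo)&(q[:,2]<zhi)]
    b=cv2.minAreaRect(q[:,:2].astype(np.float32)); print(name,len(q),np.round(b[0],1),np.round(b[1],1),round(b[2],1))
fit('top_case_55.npy','top',38,60); fit('scene_case_82.npy','scene',40,60)
fit('top_tin_61.npy','top',44,60); fit('scene_tin_79.npy','scene',44,60)
fit('top_scoop_69.npy','top',10,60);fit('scene_scoop_67.npy','scene',14,60)
fit('top_nest_42.npy','top',24,60);fit('scene_nest_78.npy','scene',25,60)
fit('top_tray_89.npy','top',9,60);fit('scene_tray_93.npy','scene',11,60)
fit('top_spoon_81.npy','top',3,60);fit('scene_spoon_83.npy','scene',3,60)
p=env.camera_params('wrist');print(p)
E
```

```text
top_case_55.npy 755 [ 591.5 -213.5] [161.7 230.3] 4.2
scene_case_82.npy 877 [ 593.  -212.3] [163.6 233.4] 4.0
top_tin_61.npy 349 [568.  160.9] [82.  49.3] 12.1
scene_tin_79.npy 656 [573.9 163. ] [77.8 50.4] 12.1
top_scoop_69.npy 217 [413.5 131.3] [151.3  43.2] 73.7
scene_scoop_67.npy 342 [419.3 131.7] [158.   45.3] 77.2
top_nest_42.npy 44 [456.2 330.5] [20.3 21.9] 21.9
scene_nest_78.npy 126 [461.1 337. ] [24.4 28.3] 73.8
top_tray_89.npy 885 [481.6 336.9] [104.2 153.2] 6.5
scene_tray_93.npy 1808 [483.4 338.2] [105.9 152.1] 6.8
top_spoon_81.npy 226 [339.3 228. ] [ 43.4 154.8] 1.1
scene_spoon_83.npy 483 [329.8 229.3] [158.1  51.3] 80.5
{'fx': 289.7247952446117, 'fy': 289.7247952446117, 'cx': 278.2467818640158, 'cy': 209.83841717592782, 'hand_eye': array([[ 1.16168322e-03,  9.58129101e-01,  2.86334205e-01,
         7.96665839e+01],
       [ 9.99999307e-01, -1.05784726e-03, -5.17326155e-04,
         7.19320466e-01],
       [-1.92767389e-04,  2.86334608e-01, -9.58129665e-01,
        -1.66325398e+02],
       [ 0.00000000e+00,  0.00000000e+00,  0.00000000e+00,
         1.00000000e+00]])}
```

View pics/top0c.png

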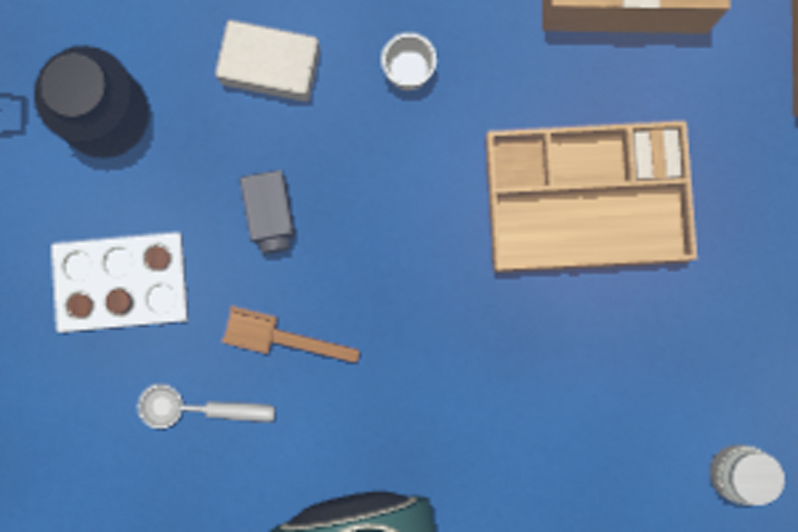

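View pics/scene0.png

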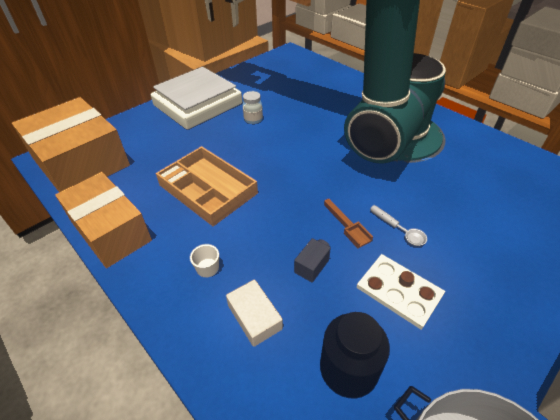

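The top view shows the case at crop pixels (592,196), with a small +4° yaw. The tin is at (267,210) with its cap down-right. The scoop's bowl is at (249,330) and its handle points right. The nest is in the lower-middle tray pocket at (118,300). The scene view agrees. I'm moving to the scoop.

Call:
send_rows(slide=[[0.107, 0.112, 0], [0.107, 0.112, 0], [0.107, 0.112, 0], [0.107, 0.112, 0], [0.107, 0.112, 0]], rot=[[0, 0, 0.03], [0, 0, 0.03], [0, 0, 0.03], [0, 0, 0.03], [0, 0, 0.03]], grip=60, force=20)

```text
clock: 1.8
ee_pos: [334.8, -482.9, 218.8]
ee_rot: [0.933, 0.359, 0.0, 0.0]
ft_force: [0.0, -1.4, -0.5]
width: 61.1
grasp_force: 0.0
```

Call:
send_rows(slide=[[0.07, 0.145, 0], [0.07, 0.145, 0], [0.07, 0.145, 0], [0.07, 0.145, 0], [0.07, 0.145, 0]], rot=[[0, 0, 0.0278], [0, 0, 0.0278], [0, 0, 0.0278], [0, 0, 0.0278], [0, 0, 0.0278]])

```text
clock: 2.3
ee_pos: [439.3, -265.0, 218.9]
ee_rot: [0.833, 0.553, 0.0, 0.0]
ft_force: [0.8, 0.0, -0.4]
width: 60.1
grasp_force: 0.0
```

Call:
send_rows(slide=[[0.07, 0.145, 0], [0.07, 0.145, 0], [-0.03, 0.145, 0], [-0.03, 0.145, 0], [-0.03, 0.145, 0]], rot=[[0, 0, 0.0278], [0, 0, 0.0278], [0, 0, 0], [0, 0, 0], [0, 0, 0]])

```text
clock: 2.8
ee_pos: [453.3, -47.7, 218.7]
ee_rot: [0.783, 0.622, 0.0, 0.0]
ft_force: [0.8, 0.6, -0.5]
width: 60.4
grasp_force: 0.0
```

Call:
send_rows(slide=[[-0.03, 0.145, -0.03], [-0.03, 0.145, -0.03], [-0.03, 0.145, -0.03], [-0.03, 0.14, -0.03], [0, 0, 0]], rot=[[0, 0, 0], [0, 0, 0], [0, 0, 0], [0, 0, 0], [0, 0, 0]])

```text
clock: 3.3
ee_pos: [416.3, 126.8, 181.7]
ee_rot: [0.782, 0.624, -0.0, -0.001]
ft_force: [-0.6, -0.1, 0.2]
width: 60.2
grasp_force: 0.0
```

```bash
cat >> h.py <<'E'
def look(o,cn,zlo,zhi,save=None):
    im,d,p,M=cam(cn); W=cloud(d,p,M)
    if save: cv2.imwrite(f'pics/{save}.png',im[:,:,::-1]); np.save(save+'.npy',W)
    for r in env.outline_of(cn,o)[:2]:
        q=W[r['region']]; q=q[~np.isnan(q[:,0])]; q=q[(q[:,2]>zlo)&(q[:,2]<zhi)]
        if len(q)<20: continue
        b=cv2.minAreaRect(q[:,:2].astype(np.float32)); print(o,round(r['confidence'],2),np.round(r['uv']),len(q),np.round(b[0],1),np.round(b[1],1),round(b[2],1),'zmed',np.round(np.median(q[:,2]),1))
def st():
    s=env.read_state(); m=R.from_quat(s['ee_rot']).as_matrix()
    print(round(s['clock'],2),np.round(s['ee_pos'],1),'x',np.round(m[:,0],3),'y',np.round(m[:,1],3),'z',np.round(m[:,2],3),np.round(s['ft_force'],2),round(s['width'],1),round(s['grasp_force'],1),'q',np.round(s['q'],2))
E
python3 -c "
from h import *
st(); look('scoop','wrist',15,26,'w1')"
```

```text
3.3 [416.3 126.8 181.7] x [0.222 0.975 0.   ] y [ 0.975 -0.222 -0.001] z [-0.001  0.001 -1.   ] [-0.62 -0.1   0.16] 60.2 0.0 q [ 0.24 -0.42  1.98  0.    1.58  0.46]
scoop 0.9 [284. 157.] 1611 [419.8 129.3] [159.3  43.2] 76.7 zmed 19.7
scoop 0.2 [334.  20.] 377 [513.1 291. ] [26.6 27.7] 7.6 zmed 15.5
```

View pics/w1.png

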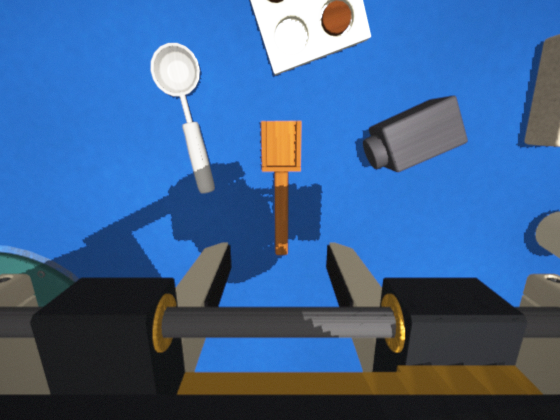

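The wrist view shows the scoop between the open fingers, bowl at (281,145) and handle down to (281,250). The tin is at the right, with its cap towards (375,150). Next: descend and grip.

Call:
send_rows(slide=[[0.0077, -0.008, -0.14], [0, 0, -0.14], [0, 0, -0.14], [0, 0, -0.14], [0, 0, -0.026]], rot=[[0, 0, 0], [0, 0, 0], [0, 0, 0], [0, 0, 0], [0, 0, 0]], grip=50)

```text
clock: 3.9
ee_pos: [418.3, 119.0, 3.1]
ee_rot: [0.784, 0.621, -0.003, -0.001]
ft_force: [-0.1, -0.4, 1.0]
width: 50.1
grasp_force: 0.0
```

Call:
send_rows(slide=[[0, 0, 0], [0, 0, 0], [0, 0, 0], [0, 0, 0], [0, 0, 0]], rot=[[0, 0, 0], [0, 0, 0], [0, 0, 0], [0, 0, 0], [0, 0, 0]], grip=5, force=20)

```text
clock: 4.4
ee_pos: [420.7, 120.9, 7.9]
ee_rot: [0.783, 0.622, 0.001, 0.0]
ft_force: [-1.6, -0.7, 8.8]
width: 15.9
grasp_force: 20.0
```

Call:
send_rows(slide=[[0, 0, 0.02], [0, 0, 0.1], [0, 0, 0.14], [0, 0, 0.14], [0, 0, 0.02]], rot=[[0, 0, 0], [0, 0, 0], [0, 0, 0], [0, 0, 0], [0, 0, 0]])

```text
clock: 4.9
ee_pos: [421.8, 121.2, 138.5]
ee_rot: [0.783, 0.622, 0.003, 0.002]
ft_force: [0.5, -0.1, -1.6]
width: 15.6
grasp_force: 19.9
```

```bash
python3 -c "
from h import *
st()"
```

```text
4.9 [421.8 121.2 138.5] x [0.226 0.974 0.003] y [ 0.974 -0.226  0.006] z [ 0.007  0.002 -1.   ] [ 0.48 -0.12 -1.64] 15.6 19.9 q [ 0.22 -0.4   2.03 -0.    1.5   0.45]
```

Call:
send_rows(slide=[[0.0574, -0.1436, 0], [0.0574, -0.1436, 0], [0.0574, -0.1436, 0], [0.0574, -0.1436, 0], [0.0574, -0.1436, 0]], rot=[[0, 0, 0.0121], [0, 0, 0.0121], [0, 0, 0.0121], [0, 0, 0.0121], [0, 0, 0.0121]])

```text
clock: 5.4
ee_pos: [506.5, -96.6, 132.6]
ee_rot: [0.72, 0.694, -0.0, -0.0]
ft_force: [1.1, 0.9, -0.2]
width: 15.4
grasp_force: 19.9
```

Call:
send_rows(slide=[[0.0574, -0.1436, 0], [0.0574, -0.1436, 0], [0.0574, -0.1436, 0], [0, 0, 0], [0, 0, 0]], rot=[[0, 0, 0.0121], [0, 0, 0.0121], [0, 0, 0.0121], [0, 0, 0], [0, 0, 0]])

```text
clock: 5.9
ee_pos: [557.6, -224.4, 132.0]
ee_rot: [0.68, 0.733, -0.0, -0.001]
ft_force: [-0.2, 1.0, -0.0]
width: 16.1
grasp_force: 19.9
```

```bash
python3 -c "
from h import *
st(); look('case','wrist',40,50,'w2')
W=np.load('w2.npy'); m=(W[...,2]>41)&(W[...,2]<49)&(W[...,0]>480)&(W[...,0]<720)
im=cv2.imread('pics/w2.png'); im[m]=(0,255,0)
o=cv2.imread('pics/w2.png'); cv2.imwrite('pics/w2b.png',np.hstack([o,im])[::1, :][:, :])
cv2.imwrite('pics/w2b.png',cv2.resize(np.hstack([o,im]),(800,300)))
"
```

```text
5.9 [ 557.6 -224.4  132. ] x [-0.074  0.997  0.001] y [ 0.997  0.074 -0.001] z [-0.001  0.001 -1.   ] [-0.25  1.04 -0.05] 16.1 19.9 q [-0.43 -0.01  1.71  0.    1.44 -0.5 ]
case 0.78 [350. 158.] 7145 [ 593.2 -193.8] [161.7 188.8] 4.3 zmed 44.9
```

View pics/w2b.png

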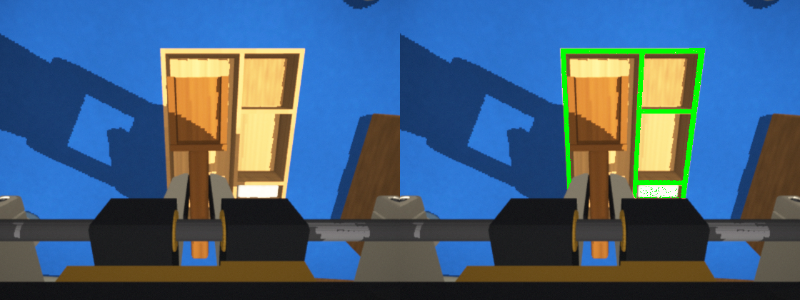

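The wrist view shows the scoop over the trough (bowl at about (200,110)), with the case rim cleanly detected. I'm lowering the scoop.

Call:
send_rows(slide=[[0.013, 0, -0.12], [0, 0, -0.12], [0, 0, -0.1], [0, 0, -0.02], [0, 0, -0.015]], rot=[[0, 0, 0], [0, 0, 0], [0, 0, 0], [0, 0, 0], [0, 0, 0]])

```text
clock: 6.5
ee_pos: [561.9, -223.1, 20.8]
ee_rot: [0.68, 0.734, 0.0, 0.0]
ft_force: [0.6, 0.2, 0.2]
width: 15.8
grasp_force: 19.9
```

Call:
send_rows(slide=[[0, 0, -0.005], [0, 0, -0.005], [0, 0, -0.005], [0, 0, 0]], rot=[[0, 0, 0], [0, 0, 0], [0, 0, 0], [0, 0, 0]])

```text
clock: 6.9
ee_pos: [562.0, -224.0, 16.4]
ee_rot: [0.68, 0.733, 0.0, 0.0]
ft_force: [-0.1, -0.3, -1.1]
width: 16.1
grasp_force: 19.9
```

```bash
python3 -c "
from h import *
st()
W=np.load('w2.npy'); u=np.array([.9972,.075]); v=np.array([-.075,.9972])
P=W[...,:2]-np.array([594.4,-214.1]); a=P@u; b=P@v
for n,(x,y) in dict(well=(44.5,79),mid=(44.5,-2),trough=(-33.5,0)).items():
    m=(abs(a-x)<20)&(abs(b-y)<20); z=W[...,2][m]; z=z[z<40]; print(n,m.sum(),np.percentile(z,[10,25,50,75,90]).round(1))
"
```

```text
6.9 [ 562.  -224.    16.4] x [-0.076  0.997 -0.   ] y [0.997 0.076 0.001] z [ 0.001 -0.    -1.   ] [-0.14 -0.3  -1.1 ] 16.1 19.9 q [-0.42  0.09  1.8   0.    1.24 -0.5 ]
well 1973 [15.2 15.6 16.1 16.6 17. ]
mid 4892 [5.2 5.6 6.1 6.6 7. ]
trough 16944 [5.7 5.9 6.1 6.5 6.6]
```

Call:
send_rows(slide=[[0, 0, -0.0035], [0, 0, -0.0035], [0, 0, 0]], rot=[[0, 0, 0], [0, 0, 0], [0, 0, 0]])

```text
clock: 7.2
ee_pos: [561.9, -224.0, 14.0]
ee_rot: [0.68, 0.733, 0.0, 0.0]
ft_force: [-1.2, 0.2, 2.4]
width: 15.9
grasp_force: 19.9
```

Call:
send_rows(slide=[[0, 0, -0.0025], [0, 0, 0]], rot=[[0, 0, 0], [0, 0, 0]])

```text
clock: 7.4
ee_pos: [561.9, -224.0, 13.9]
ee_rot: [0.68, 0.733, -0.0, 0.0]
ft_force: [-4.8, 2.6, 10.8]
width: 15.8
grasp_force: 19.9
```

Call:
send_rows(slide=[[0, 0, 0], [0, 0, 0], [0, 0, 0]], rot=[[0, 0, 0], [0, 0, 0], [0, 0, 0]], grip=30)

```text
clock: 7.7
ee_pos: [561.8, -223.8, 12.8]
ee_rot: [0.68, 0.733, -0.0, -0.0]
ft_force: [-0.2, 0.8, -0.2]
width: 29.4
grasp_force: 0.0
```

Call:
send_rows(slide=[[0, 0, 0.02], [0, 0, 0.14], [0, 0, 0.15], [0, 0, 0.15]], rot=[[0, 0, 0], [0, 0, 0], [0, 0, 0], [0, 0, 0]])

```text
clock: 8.1
ee_pos: [561.5, -223.8, 152.9]
ee_rot: [0.68, 0.733, -0.0, -0.0]
ft_force: [0.9, -0.4, 0.4]
width: 29.8
grasp_force: 0.0
```

Call:
send_rows(slide=[[-0.0286, 0.155, 0], [-0.0286, 0.155, 0], [-0.0286, 0.155, 0], [-0.0286, 0.155, 0], [-0.0286, 0.155, 0]], rot=[[0, 0, 0], [0, 0, 0], [0, 0, 0], [0, 0, 0], [0, 0, 0]], grip=44)

```text
clock: 8.6
ee_pos: [518.3, 10.2, 151.6]
ee_rot: [0.68, 0.733, 0.0, 0.0]
ft_force: [0.9, -0.0, 0.6]
width: 43.9
grasp_force: 0.0
```

Call:
send_rows(slide=[[-0.0286, 0.155, 0], [-0.0286, 0.155, 0], [-0.0286, 0.155, 0], [-0.0286, 0.155, 0], [-0.0286, 0.155, 0]], rot=[[0, 0, 0], [0, 0, 0], [0, 0, 0], [0, 0, 0], [0, 0, 0]])

```text
clock: 9.1
ee_pos: [475.3, 243.0, 151.7]
ee_rot: [0.68, 0.733, 0.0, 0.0]
ft_force: [0.6, -0.7, -0.4]
width: 44.3
grasp_force: 0.0
```

Call:
send_rows(slide=[[-0.0286, 0.155, 0], [-0.0286, 0.155, 0], [0, 0, 0], [0, 0, 0]], rot=[[0, 0, 0], [0, 0, 0], [0, 0, 0], [0, 0, 0]])

```text
clock: 9.5
ee_pos: [458.5, 334.7, 151.1]
ee_rot: [0.679, 0.734, -0.0, 0.0]
ft_force: [0.6, -1.2, -0.4]
width: 43.9
grasp_force: 0.0
```

```bash
python3 -c "
from h import *
st(); look('nest','wrist',24,34,'w3'); look('tin','top',44,60); look('scoop','top',15,40); look('tray','wrist',10,18)
W=np.load('w3.npy'); m=(W[...,2]>26)&(W[...,2]<34)&(abs(W[...,0]-459)<25)&(abs(W[...,1]-335)<25); q=W[m]; print(len(q),cv2.minEnclosingCircle(q[:,:2].astype(np.float32)),np.median(q,0))
"
```

```text
9.5 [458.5 334.7 151.1] x [-0.078  0.997 -0.   ] y [ 0.997  0.078 -0.   ] z [-0. -0. -1.] [ 0.57 -1.19 -0.36] 43.9 0.0 q [ 0.59 -0.09  1.76 -0.    1.47  0.51]
nest 0.71 [279. 204.] 591 [461.6 335.1] [26.9 28.5] 32.5 zmed 30.0
tin 0.6 [295. 143.] 59 [7.465e+02 5.000e-01] [58.4 59. ] 1.3 zmed 46.3
scoop 0.77 [352. 204.] 249 [ 558.5 -215.2] [ 44.2 157. ] 4.9 zmed 22.4
tray 0.91 [302. 186.] 8204 [484.5 336.2] [104.1 152.6] 6.5 zmed 14.1
618 ((460.4771728515625, 334.0706787109375), 14.749759674072266) [460.49031175 335.00249124  30.02813815]
```

View pics/w3.png

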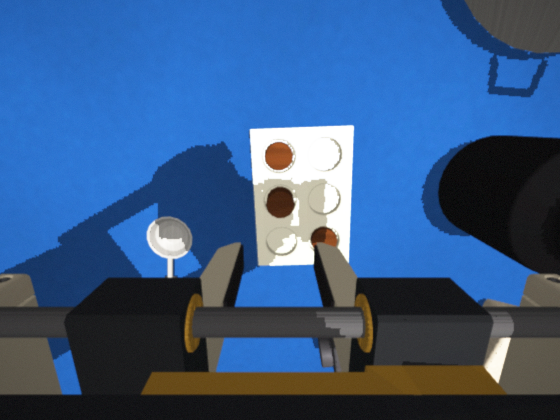

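The wrist view shows the nest (dark top, 30 mm high) at pixel (279,203), with tablets at (279,155) and (324,238). Now descending to grip it.

Call:
send_rows(slide=[[0.0065, 0, -0.14], [0, 0, -0.14], [0, 0, -0.12], [0, 0, -0.02], [0, 0, -0.018]], rot=[[0, 0, 0], [0, 0, 0], [0, 0, 0], [0, 0, 0], [0, 0, 0]])

```text
clock: 10.4
ee_pos: [461.1, 334.0, 20.0]
ee_rot: [0.68, 0.733, -0.0, -0.0]
ft_force: [0.7, -0.3, 0.3]
width: 44.1
grasp_force: 0.0
```

Call:
send_rows(slide=[[0, 0, -0.003], [0, 0, 0], [0, 0, 0], [0, 0, 0], [0, 0, 0]], rot=[[0, 0, 0], [0, 0, 0], [0, 0, 0], [0, 0, 0], [0, 0, 0]], grip=20, force=12)

```text
clock: 10.9
ee_pos: [461.6, 334.6, 20.4]
ee_rot: [0.68, 0.733, 0.001, 0.0]
ft_force: [-1.2, -1.6, 7.6]
width: 29.9
grasp_force: 12.0
```

```bash
python3 -c "
from h import *
st()"
```

```text
10.9 [461.6 334.6  20.4] x [-0.076  0.997  0.001] y [0.997 0.076 0.002] z [ 0.002  0.001 -1.   ] [-1.18 -1.57  7.63] 29.9 12.0 q [ 0.58  0.01  1.88 -0.    1.24  0.51]
```

Call:
send_rows(slide=[[0, 0, 0.03], [0, 0, 0.12], [0, 0, 0.14], [0, 0, 0.1]], rot=[[0, 0, 0], [0, 0, 0], [0, 0, 0], [0, 0, 0]])

```text
clock: 11.3
ee_pos: [461.1, 334.3, 139.4]
ee_rot: [0.68, 0.733, 0.001, 0.0]
ft_force: [0.4, -0.0, -0.4]
width: 29.7
grasp_force: 12.0
```

Call:
send_rows(slide=[[0.0455, -0.1404, 0], [0.0455, -0.1404, 0], [0.0455, -0.1404, 0], [0.0455, -0.1404, 0], [0.0455, -0.1404, 0]], rot=[[0, 0, -0.0385], [0, 0, -0.0385], [0, 0, -0.0385], [0, 0, -0.0385], [0, 0, -0.0385]])

```text
clock: 11.8
ee_pos: [529.4, 121.8, 136.9]
ee_rot: [0.869, 0.496, 0.001, 0.0]
ft_force: [1.5, 0.1, -1.0]
width: 29.3
grasp_force: 12.0
```

Call:
send_rows(slide=[[0.0455, -0.1404, 0], [0.0455, -0.1404, 0], [0.0455, -0.1404, 0], [0.0455, -0.1404, 0], [0.0455, -0.1404, 0]], rot=[[0, 0, -0.0385], [0, 0, -0.0385], [0, 0, -0.0385], [0, 0, -0.0385], [0, 0, -0.0385]])

```text
clock: 12.3
ee_pos: [597.7, -89.0, 136.8]
ee_rot: [0.977, 0.214, 0.001, 0.0]
ft_force: [1.2, 1.2, -0.8]
width: 29.4
grasp_force: 12.0
```

Call:
send_rows(slide=[[0.0455, -0.1404, 0], [0.0455, -0.1404, 0], [0.0455, -0.1404, 0], [0, 0, 0], [0, 0, 0]], rot=[[0, 0, -0.0385], [0, 0, -0.0385], [0, 0, -0.0385], [0, 0, 0], [0, 0, 0]])

```text
clock: 12.8
ee_pos: [638.2, -214.1, 136.0]
ee_rot: [0.999, 0.037, -0.0, -0.0]
ft_force: [0.9, 0.8, 0.1]
width: 29.8
grasp_force: 12.0
```

```bash
python3 -c "
from h import *
st()"
```

```text
12.8 [ 638.2 -214.1  136. ] x [ 0.997  0.074 -0.   ] y [ 0.074 -0.997 -0.   ] z [-0.  0. -1.] [0.91 0.8  0.15] 29.8 12.0 q [-0.36  0.14  1.54  0.    1.45  1.14]
```

Call:
send_rows(slide=[[0.002, 0.004, -0.13], [0, 0, -0.13], [0, 0, -0.08], [0, 0, -0.02], [0, 0, -0.01]], rot=[[0, 0, 0], [0, 0, 0], [0, 0, 0], [0, 0, 0], [0, 0, 0]])

```text
clock: 13.3
ee_pos: [639.0, -211.4, 25.3]
ee_rot: [0.999, 0.038, 0.0, -0.0]
ft_force: [-0.1, 0.2, 0.1]
width: 29.3
grasp_force: 12.0
```

Call:
send_rows(slide=[[0, 0, -0.0035], [0, 0, -0.0035], [0, 0, 0]], rot=[[0, 0, 0], [0, 0, 0], [0, 0, 0]])

```text
clock: 13.6
ee_pos: [639.3, -212.3, 23.8]
ee_rot: [0.999, 0.037, 0.001, 0.0]
ft_force: [0.1, -0.2, -0.5]
width: 29.6
grasp_force: 12.0
```

Call:
send_rows(slide=[[0, 0, -0.0035], [0, 0, 0]], rot=[[0, 0, 0], [0, 0, 0]])

```text
clock: 13.8
ee_pos: [639.3, -212.4, 22.5]
ee_rot: [0.999, 0.037, 0.001, 0.0]
ft_force: [-0.5, 0.9, 4.1]
width: 29.5
grasp_force: 12.0
```

Call:
send_rows(slide=[[0, 0, -0.003], [0, 0, 0]], rot=[[0, 0, 0], [0, 0, 0]])

```text
clock: 14.0
ee_pos: [639.5, -212.4, 22.2]
ee_rot: [0.999, 0.037, 0.001, 0.0]
ft_force: [-3.9, 1.6, 11.7]
width: 29.2
grasp_force: 12.0
```

Call:
send_rows(slide=[[0, 0, 0], [0, 0, 0], [0, 0, 0]], rot=[[0, 0, 0], [0, 0, 0], [0, 0, 0]], grip=42)

```text
clock: 14.3
ee_pos: [638.8, -212.3, 20.5]
ee_rot: [0.999, 0.037, -0.0, -0.0]
ft_force: [-0.4, -0.5, -0.5]
width: 41.3
grasp_force: 0.0
```

Call:
send_rows(slide=[[0, 0, 0.05], [0, 0, 0.15], [0, 0, 0.15], [0, 0, 0.15], [0, 0, 0.1]], rot=[[0, 0, 0], [0, 0, 0], [0, 0, 0], [0, 0, 0], [0, 0, 0]])

```text
clock: 14.8
ee_pos: [639.2, -212.4, 205.8]
ee_rot: [0.999, 0.037, 0.002, 0.001]
ft_force: [0.9, -0.2, 0.0]
width: 42.1
grasp_force: 0.0
```

Call:
send_rows(slide=[[-0.0454, 0.151, 0], [-0.0454, 0.151, 0], [-0.0454, 0.151, 0], [-0.0454, 0.151, 0], [-0.0454, 0.151, 0]], rot=[[0, 0, 0.0054], [0, 0, 0.0054], [0, 0, 0.0054], [0, 0, 0.0054], [0, 0, 0.0054]], grip=75)

```text
clock: 15.3
ee_pos: [569.9, 15.8, 201.9]
ee_rot: [0.997, 0.08, 0.001, 0.0]
ft_force: [0.2, 0.5, 0.3]
width: 73.7
grasp_force: 0.0
```

Call:
send_rows(slide=[[-0.0454, 0.151, 0], [-0.0454, 0.151, 0], [-0.0454, 0.151, 0], [0, 0, 0], [0, 0, 0]], rot=[[0, 0, 0.0054], [0, 0, 0.0054], [0, 0, 0.0054], [0, 0, 0], [0, 0, 0]])

```text
clock: 15.8
ee_pos: [529.7, 150.9, 201.7]
ee_rot: [0.994, 0.106, 0.0, 0.0]
ft_force: [0.7, -0.6, -0.9]
width: 75.3
grasp_force: 0.0
```

```bash
python3 -c "
from h import *
st(); look('tin','wrist',47,56,'w4')
W=np.load('w4.npy')
for lo,hi in((47,55),(36,46)):
    m=(W[...,2]>lo)&(W[...,2]<hi)&(abs(W[...,0]-560)<80)&(abs(W[...,1]-160)<60); q=W[m]; print(len(q),cv2.minAreaRect(q[:,:2].astype(np.float32)),np.median(q,0),q.min(0),q.max(0))
# nest/scoop check
im,d,p,M=cam('top'); V=cloud(d,p,M); u=np.array([.9972,.075]); v=np.array([-.075,.9972]); P=V[...,:2]-np.array([593,-213.5]); a=P@u;b=P@v
m=(abs(a-44.5)<28)&(abs(b+2)<42)&(V[...,2]>22); print('nest',m.sum(),a[m].mean(),b[m].mean(),np.median(V[m][:,2]))
"
```

```text
15.8 [529.7 150.9 201.7] x [0.978 0.21  0.001] y [ 0.21  -0.978  0.   ] z [ 0.001  0.    -1.   ] [ 0.67 -0.64 -0.9 ] 75.3 0.0 q [ 0.23 -0.15  1.73 -0.    1.56  1.59]
tin 0.84 [278. 158.] 3150 [574.6 160.5] [74.6 49.9] 11.8 zmed 50.1
3173 ((574.6466064453125, 160.47653198242188), (74.67561340332031, 49.882568359375), 11.80417537689209) [576.53564034 160.77152233  50.09071556] [534.02624955 129.20383034  47.09740541] [616.01177306 191.26020347  52.72812136]
239 ((543.49951171875, 141.37896728515625), (25.686138153076172, 58.856258392333984), 55.219051361083984) [530.44993874 151.00905303  41.56602698] [521.99676437 135.14050096  36.08243444] [574.9961375  165.03979465  45.63654014]
nest 72 42.35652315819568 -0.7746328391796745 28.662371342298115
```

View pics/w4.png

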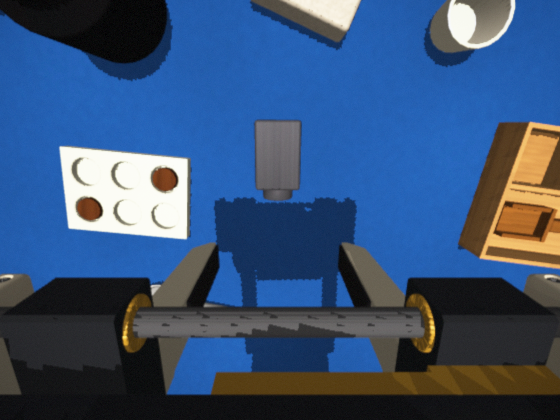

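The wrist view shows the tin body at (278,155) with its cap at (278,193), pointing at the robot, aligned with the fingers. The nest is standing in the middle compartment. Next I tilt the tool 45° for the tin grasp.

Call:
send_rows(slide=[[0, 0, 0], [0, 0, 0], [0, 0, 0], [0, 0, 0], [0, 0, 0]], rot=[[0.0086, -0.0408, 0], [0.0086, -0.0408, 0], [0.0086, -0.0408, 0], [0.0086, -0.0408, 0], [0.0086, -0.0408, 0]])

```text
clock: 16.45
ee_pos: [530.4, 148.8, 201.5]
ee_rot: [0.941, 0.098, 0.323, -0.033]
ft_force: [0.8, -0.1, 0.8]
width: 75.1
grasp_force: 0.0
```

Call:
send_rows(slide=[[0, 0, -0.05], [0, 0, -0.1], [0, 0, -0.1], [0, 0, 0]], rot=[[0.0086, -0.0408, 0], [0, 0, 0], [0, 0, 0], [0, 0, 0]])

```text
clock: 16.85
ee_pos: [528.7, 148.6, 121.4]
ee_rot: [0.92, 0.096, 0.378, -0.038]
ft_force: [0.1, 0.4, 1.0]
width: 74.9
grasp_force: 0.0
```

```bash
python3 -c "
from h import *
st()"
```

```text
16.85 [528.7 148.6 121.4] x [0.695 0.148 0.704] y [ 0.206 -0.979  0.002] z [ 0.689  0.143 -0.711] [0.14 0.42 0.95] 74.9 0.0 q [ 0.24 -0.61  2.34 -0.04  0.63  1.63]
```

Call:
send_rows(slide=[[0.028, 0.008, -0.082], [0.028, 0.008, -0.082], [0.028, 0.008, -0.082], [0.028, 0.008, -0.075], [0.006, 0.001, -0.02]], rot=[[0, 0, 0], [0, 0, 0], [0, 0, 0], [0, 0, 0], [0, 0, 0]])

```text
clock: 17.35
ee_pos: [565.9, 159.3, 22.2]
ee_rot: [0.919, 0.096, 0.38, -0.039]
ft_force: [-0.3, 0.0, 0.8]
width: 75.1
grasp_force: 0.0
```

Call:
send_rows(slide=[[0, 0, 0], [0, 0, 0]], rot=[[0, 0, 0], [0, 0, 0]])

```text
clock: 17.55
ee_pos: [566.0, 159.9, 25.1]
ee_rot: [0.918, 0.096, 0.382, -0.039]
ft_force: [0.2, -0.2, -0.3]
width: 75.2
grasp_force: 0.0
```

```bash
python3 -c "
from h import *
st()"
```

```text
17.55 [566.  159.9  25.1] x [0.69  0.147 0.709] y [ 0.207 -0.978  0.002] z [ 0.693  0.146 -0.706] [ 0.17 -0.22 -0.3 ] 75.2 0.0 q [ 0.25 -0.35  2.35 -0.08  0.36  1.67]
```

Call:
send_rows(slide=[[-0.006, -0.005, -0.015], [0, 0, -0.012], [0, 0, -0.008], [0, 0, 0]], rot=[[0, 0, 0], [0, 0, 0], [0, 0, 0], [0, 0, 0]])

```text
clock: 17.95
ee_pos: [563.4, 158.5, 12.6]
ee_rot: [0.919, 0.097, 0.381, -0.039]
ft_force: [-0.7, -0.1, -0.9]
width: 74.9
grasp_force: 0.0
```

Good. Closing on the tin.

Call:
send_rows(slide=[[0, 0, 0.003], [0, 0, 0], [0, 0, 0], [0, 0, 0], [0, 0, 0]], rot=[[0, 0, 0], [0, 0, 0], [0, 0, 0], [0, 0, 0], [0, 0, 0]], grip=40, force=30)

```text
clock: 18.45
ee_pos: [563.6, 158.6, 13.9]
ee_rot: [0.919, 0.097, 0.381, -0.039]
ft_force: [-2.6, 0.2, 1.7]
width: 49.5
grasp_force: 30.0
```

```bash
python3 -c "
from h import *
st()"
```

```text
18.45 [563.6 158.6  13.9] x [0.691 0.148 0.708] y [ 0.208 -0.978  0.001] z [ 0.692  0.146 -0.707] [-2.63  0.2   1.71] 49.5 30.0 q [ 0.24 -0.33  2.36 -0.08  0.33  1.67]
```

Call:
send_rows(slide=[[0, 0, 0.03], [0, 0, 0.1], [0, 0, 0.14], [0, 0, 0.14], [0, 0, 0.14]], rot=[[0, 0, 0], [0, 0, 0], [0, 0, 0], [0, 0, 0], [0, 0, 0]])

```text
clock: 18.95
ee_pos: [562.9, 158.4, 180.8]
ee_rot: [0.919, 0.097, 0.381, -0.039]
ft_force: [0.1, -0.3, -1.7]
width: 49.8
grasp_force: 30.0
```

Call:
send_rows(slide=[[0.0122, -0.0439, 0], [0.0122, -0.0439, 0], [0.0122, -0.0439, 0], [0.0122, -0.0439, 0], [0.0122, -0.0439, 0]], rot=[[-0.0323, -0.0068, 0.033], [-0.0323, -0.0068, 0.033], [-0.0323, -0.0068, 0.033], [-0.0323, -0.0068, 0.033], [-0.0323, -0.0068, 0.033]])

```text
clock: 19.45
ee_pos: [581.6, 92.2, 179.1]
ee_rot: [0.822, 0.422, 0.369, 0.101]
ft_force: [-0.6, 1.0, -1.4]
width: 49.6
grasp_force: 30.0
```

```bash
python3 -c "
from h import *
st()"
```

```text
19.45 [581.6  92.2 179.1] x [0.37  0.768 0.522] y [ 0.62  -0.623  0.477] z [ 0.692  0.146 -0.707] [-0.56  0.96 -1.41] 49.6 30.0 q [ 0.06 -0.54  2.2   0.16  0.7   0.6 ]
```

Call:
send_rows(slide=[[0.0122, -0.0439, 0], [0.0122, -0.0439, 0], [0.0122, -0.0439, 0], [0.0122, -0.0439, 0], [0.0122, -0.0439, 0]], rot=[[-0.0323, -0.0068, 0.033], [-0.0323, -0.0068, 0.033], [-0.0323, -0.0068, 0.033], [-0.0323, -0.0068, 0.033], [-0.0323, -0.0068, 0.033]])

```text
clock: 19.95
ee_pos: [599.9, 26.4, 179.1]
ee_rot: [0.616, 0.689, 0.309, 0.226]
ft_force: [0.5, -0.0, -1.5]
width: 50.1
grasp_force: 30.0
```

Call:
send_rows(slide=[[0.0122, -0.0439, 0], [0.0122, -0.0439, 0], [0.0122, -0.0439, 0], [0.0122, -0.0439, 0], [0.0122, -0.0439, 0]], rot=[[-0.0323, -0.0068, 0.033], [-0.0323, -0.0068, 0.033], [-0.0323, -0.0068, 0.033], [-0.0323, -0.0068, 0.033], [-0.0323, -0.0068, 0.033]])

```text
clock: 20.45
ee_pos: [618.3, -39.4, 179.1]
ee_rot: [0.328, 0.864, 0.207, 0.322]
ft_force: [0.4, 1.0, -1.3]
width: 49.7
grasp_force: 30.0
```

Call:
send_rows(slide=[[0.0122, -0.0439, 0], [0.0122, -0.0439, 0], [0.0122, -0.0439, 0], [0.0122, -0.0439, 0], [0.0122, -0.0439, 0]], rot=[[-0.0323, -0.0068, 0.033], [-0.0323, -0.0068, 0.033], [-0.0323, -0.0068, 0.033], [-0.0323, -0.0068, 0.033], [-0.0323, -0.0068, 0.033]])

```text
clock: 20.95
ee_pos: [636.6, -105.2, 179.1]
ee_rot: [-0.004, 0.924, 0.078, 0.375]
ft_force: [-1.1, -0.2, -2.7]
width: 49.7
grasp_force: 30.0
```

Call:
send_rows(slide=[[0.0122, -0.0439, 0], [0.0122, -0.0439, 0], [0, 0, 0], [0, 0, 0]], rot=[[-0.0323, -0.0068, 0.033], [-0.013, -0.003, 0.0135], [0, 0, -0.0422], [0, 0, 0]])

```text
clock: 21.35
ee_pos: [643.8, -130.6, 179.0]
ee_rot: [-0.034, 0.923, 0.016, 0.382]
ft_force: [-0.8, 0.2, -2.5]
width: 50.0
grasp_force: 30.0
```

```bash
python3 -c "
from h import *
st()
s=env.read_state(); m=R.from_quat(s['ee_rot'])
a=np.radians(4.3);u=np.array([np.cos(a),np.sin(a),0]);v=np.array([-np.sin(a),np.cos(a),0]);r=.5**.5
z=u*r-np.array([0,0,r]); y=v; x=np.cross(y,z)
T=R.from_matrix(np.stack([x,y,z],1)); print('rot needed/pi',((T*m.inv()).as_rotvec()/np.pi).round(4))
im,d,p,M=cam('scene'); cv2.imwrite('pics/s5.png',cv2.resize(im[80:290,60:340,::-1],None,fx=2.5,fy=2.5))
"
```

```text
21.35 [ 643.8 -130.6  179. ] x [-0.705 -0.05  -0.707] y [-0.074  0.997  0.003] z [ 0.705  0.055 -0.707] [-0.82  0.19 -2.48] 50.0 30.0 q [-0.39 -0.32  2.05  0.49  0.74 -2.28]
rot needed/pi [-0.001  -0.      0.0003]
```

View pics/s5.png

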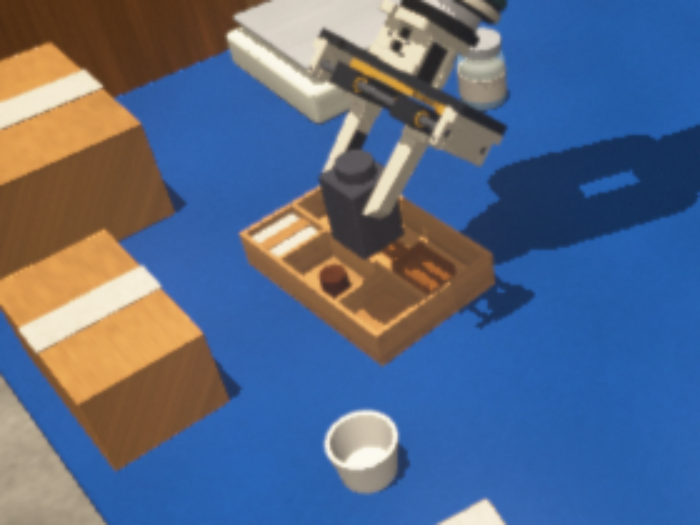

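The scene view shows the tin upright with its cap up at about (355,165), above the corner well. The nest (335,278) and scoop are in place in the case. I'll lower the tin to just above the rim and check its alignment.

Call:
send_rows(slide=[[0, -0.002, -0.1], [0, 0, -0.08], [0, 0, -0.03], [0, 0, 0]], rot=[[-0.001, 0, 0], [0, 0, 0], [0, 0, 0], [0, 0, 0]])

```text
clock: 21.8
ee_pos: [643.6, -131.5, 114.5]
ee_rot: [-0.038, 0.924, 0.014, 0.381]
ft_force: [-0.4, 1.1, -1.3]
width: 49.6
grasp_force: 30.0
```

```bash
python3 -c "
from h import *
st(); zt=env.read_state()['ee_pos'][2]; zc=zt+13.4-62.6+90; print('cap z',zc)
a=np.radians(4.3);u=np.array([np.cos(a),np.sin(a)]);v=np.array([-np.sin(a),np.cos(a)])
for n,c in (('top',(592,-213.5)),('scene',(593.5,-212.8))):
    im,d,p,M=cam(n); W=cloud(d,p,M); cv2.imwrite(f'pics/{n}6.png',im[:,:,::-1]); np.save(n+'6.npy',W)
    # rim edges in this camera
    m=(W[...,2]>40)&(W[...,2]<49)&(abs(W[...,0]-593)<110)&(abs(W[...,1]+213)<140); q=W[m][:,:2].astype(np.float32); 
    A=q@u;B=q@v; print(n,'rim a',np.percentile(A,[.5,99.5]).round(1),'b',np.percentile(B,[.5,99.5]).round(1),'pred',np.round([594.4*u[0]-214.1*u[1],594.4*v[0]-214.1*v[1]],1))
    for r in env.outline_of(n,'tin')[:1]+env.outline_of(n,'tin_cap')[:1]:
        q=W[r['region']]; q=q[~np.isnan(q[:,0])]; print(r['confidence'],r['uv'],len(q))
        for lo,hi,t in((zc-4,zc+4,'cap'),(zc-18,zc-11,'top'),(zc-75,zc-22,'body')):
            k=q[(q[:,2]>lo)&(q[:,2]<hi)]
            if len(k)>5: print(t,len(k),'a',np.percentile(k[:,:2]@u,[3,97]).round(1),'b',np.percentile(k[:,:2]@v,[3,97]).round(1),'z',np.median(k[:,2]).round(1))
print('well a,b',[632.9*u[0]-132*u[1],632.9*v[0]-132*v[1]])
"
```

```text
21.8 [ 643.6 -131.5  114.5] x [-0.706 -0.059 -0.706] y [-0.081  0.997 -0.002] z [ 0.703  0.055 -0.709] [-0.4   1.09 -1.26] 49.6 30.0 q [-0.39 -0.26  2.11  0.56  0.64 -2.39]
cap z 155.3038308476247
top rim a [493.4 654.3] b [-372.2 -142.3] pred [ 576.7 -258.1]
0.65 [339.2, 173.4] 293
cap 87 a [601.6 633. ] b [-194.1 -163.3] z 153.7
top 107 a [594.6 641.6] b [-201.8 -154.1] z 139.8
0.58 [340.5, 177.5] 284
cap 87 a [601.6 633. ] b [-194.1 -163.3] z 153.7
top 105 a [594.6 641.6] b [-201.8 -155. ] z 139.8
scene rim a [494.7 657. ] b [-372.3 -140.5] pred [ 576.7 -258.1]
0.95 [208.1, 178.8] 798
cap 139 a [606.5 637.1] b [-192.1 -160.7] z 156.7
top 137 a [599.2 645.7] b [-198.8 -152.9] z 142.2
body 344 a [601.1 646.4] b [-198.4 -152.3] z 101.8
0.97 [203.1, 181.6] 767
cap 137 a [607.1 637.2] b [-192.1 -160.7] z 156.7
top 134 a [600.4 645.5] b [-198.9 -153. ] z 142.2
body 335 a [601.4 646.4] b [-197.7 -152.4] z 101.1
well a,b [np.float64(621.2212790669705), np.float64(-179.0824738336981)]
```

Call:
send_rows(slide=[[0, 0, -0.05], [0, 0, -0.04], [0, 0, -0.025], [0, 0, -0.005], [0, 0, 0]], rot=[[0, 0, 0], [0, 0, 0], [0, 0, 0], [0, 0, 0], [0, 0, 0]])

```text
clock: 22.6
ee_pos: [643.9, -131.8, 79.0]
ee_rot: [-0.037, 0.923, 0.014, 0.382]
ft_force: [-0.5, 0.0, -1.7]
width: 49.9
grasp_force: 30.0
```

Call:
send_rows(slide=[[0, 0, -0.004], [0, 0, -0.004], [0, 0, -0.004], [0, 0, 0]], rot=[[0, 0, 0], [0, 0, 0], [0, 0, 0], [0, 0, 0]])

```text
clock: 23.0
ee_pos: [644.0, -131.8, 76.0]
ee_rot: [-0.037, 0.923, 0.014, 0.382]
ft_force: [0.8, 1.2, -1.4]
width: 49.7
grasp_force: 30.0
```

```bash
python3 -c "
from h import *
st()"
```

```text
23.0 [ 644.  -131.8   76. ] x [-0.705 -0.057 -0.707] y [-0.078  0.997 -0.003] z [ 0.705  0.053 -0.707] [ 0.85  1.16 -1.37] 49.7 30.0 q [-0.39 -0.21  2.15  0.63  0.57 -2.46]
```

Call:
send_rows(slide=[[0, 0.001, -0.005], [0, 0.001, -0.005], [0, 0, -0.005], [0, 0, -0.005], [0, 0, 0]], rot=[[0, 0, 0], [0, 0, 0], [0, 0, 0], [0, 0, 0], [0, 0, 0]])

```text
clock: 23.5
ee_pos: [643.9, -131.2, 69.7]
ee_rot: [-0.037, 0.923, 0.014, 0.382]
ft_force: [-0.3, -0.3, -2.4]
width: 49.8
grasp_force: 30.0
```

Call:
send_rows(slide=[[0, 0, -0.003], [0, 0, -0.002], [0, 0, 0]], rot=[[0, 0, 0], [0, 0, 0], [0, 0, 0]])

```text
clock: 23.8
ee_pos: [644.0, -131.2, 68.5]
ee_rot: [-0.037, 0.923, 0.014, 0.382]
ft_force: [-0.7, 0.7, -2.7]
width: 49.6
grasp_force: 30.0
```

Call:
send_rows(slide=[[0, 0, -0.003], [0, 0, -0.002], [0, 0, 0]], rot=[[0, 0, 0], [0, 0, 0], [0, 0, 0]])

```text
clock: 24.1
ee_pos: [644.0, -131.2, 66.9]
ee_rot: [-0.037, 0.923, 0.014, 0.382]
ft_force: [0.3, -0.3, -1.8]
width: 49.9
grasp_force: 30.0
```

Call:
send_rows(slide=[[0, 0, -0.0025], [0, 0, 0]], rot=[[0, 0, 0], [0, 0, 0]])

```text
clock: 24.3
ee_pos: [644.0, -131.2, 66.2]
ee_rot: [-0.037, 0.923, 0.014, 0.382]
ft_force: [-0.1, 0.6, -2.8]
width: 49.9
grasp_force: 30.0
```

Call:
send_rows(slide=[[0, 0, -0.002], [0, 0, 0]], rot=[[0, 0, 0], [0, 0, 0]])

```text
clock: 24.5
ee_pos: [644.0, -131.2, 65.6]
ee_rot: [-0.037, 0.923, 0.014, 0.382]
ft_force: [-0.5, -1.2, -1.7]
width: 49.9
grasp_force: 30.0
```

Call:
send_rows(slide=[[0, 0, -0.002], [0, 0, 0]], rot=[[0, 0, 0], [0, 0, 0]])

```text
clock: 24.7
ee_pos: [644.2, -131.3, 65.4]
ee_rot: [-0.037, 0.923, 0.014, 0.383]
ft_force: [-0.6, 0.6, 0.8]
width: 50.0
grasp_force: 30.0
```

Call:
send_rows(slide=[[0, 0, -0.001], [0, 0, 0]], rot=[[0, 0, 0], [0, 0, 0]])

```text
clock: 24.9
ee_pos: [644.3, -131.3, 65.4]
ee_rot: [-0.037, 0.923, 0.014, 0.383]
ft_force: [-3.9, 0.6, 5.5]
width: 49.6
grasp_force: 30.0
```

Call:
send_rows(slide=[[0, 0, 0], [0, 0, 0], [0, 0, 0], [0, 0, 0]], rot=[[0, 0, 0], [0, 0, 0], [0, 0, 0], [0, 0, 0]], grip=66)

```text
clock: 25.3
ee_pos: [644.0, -131.2, 64.7]
ee_rot: [-0.037, 0.923, 0.014, 0.382]
ft_force: [0.9, 0.1, 0.0]
width: 65.6
grasp_force: 0.0
```

Call:
send_rows(slide=[[-0.0235, -0.0018, 0.0236], [-0.047, -0.0035, 0.0472], [-0.07, -0.0053, 0.07], [-0.07, -0.0053, 0.07], [-0.05, -0.0038, 0.07]], rot=[[0, 0, 0], [0, 0, 0], [0, 0, 0], [0, 0, 0], [0, 0, 0]])

```text
clock: 25.8
ee_pos: [564.4, -137.1, 150.1]
ee_rot: [-0.037, 0.923, 0.014, 0.382]
ft_force: [-0.2, 0.2, 0.3]
width: 66.0
grasp_force: 0.0
```

Call:
send_rows(slide=[[0, 0, 0.1], [0, 0, 0.1], [0, 0, 0.05], [0, 0, 0]], rot=[[0, 0, 0], [0, 0, 0], [0, 0, 0], [0, 0, 0]])

```text
clock: 26.2
ee_pos: [566.1, -137.4, 226.5]
ee_rot: [-0.037, 0.923, 0.013, 0.384]
ft_force: [-0.1, -0.3, -1.1]
width: 66.5
grasp_force: 0.0
```

```bash
python3 -c "
from h import *
st()
a=np.radians(4.3);u=np.array([np.cos(a),np.sin(a)]);v=np.array([-np.sin(a),np.cos(a)])
im,d,p,M=cam('scene'); W=cloud(d,p,M); cv2.imwrite('pics/s7.png',cv2.resize(im[80:320,80:400,::-1],None,fx=2.5,fy=2.5))
A=W[...,:2]@u;B=W[...,:2]@v
for lo,hi in((102,112),(88,97),(50,85)):
    m=(W[...,2]>lo)&(W[...,2]<hi)&(abs(A-620)<45)&(abs(B+178)<45)
    print(m.sum(),np.percentile(A[m],[2,98]).round(1),np.percentile(B[m],[2,98]).round(1),np.median(W[m][:,2]).round(1))
"
```

```text
26.2 [ 566.1 -137.4  226.5] x [-0.703 -0.058 -0.709] y [-0.078  0.997 -0.005] z [ 0.707  0.052 -0.705] [-0.07 -0.25 -1.13] 66.5 0.0 q [-0.48 -0.54  2.13  0.49  0.91 -2.3 ]
119 [605.3 637.1] [-192.6 -161. ] 104.8
158 [597.7 645.5] [-199.2 -152.1] 90.7
273 [598.5 646.3] [-199.1 -151.7] 68.2
```

View pics/s7.png

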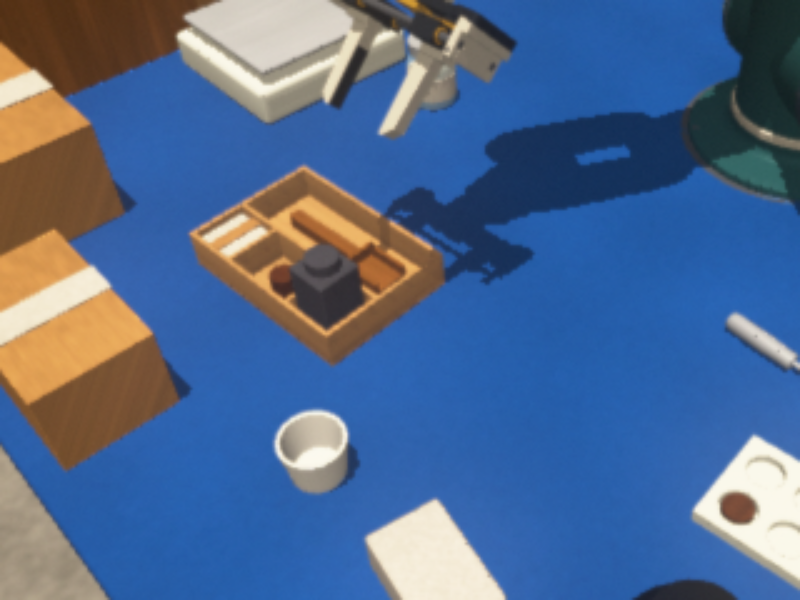

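The scene view shows the tin standing upright in the well with its cap at (323,258). The nest is at (283,278) and the scoop lies flat in the trough. The gripper is clear of everything, so I'm handing in.

```bash
python3 -c "
from station import env
print(env.hand_in())"
```

```text
the job is handed in; nothing more can be done
None
```

The job is handed in at about 26 s: the scoop lies hollow up in the trough, the nest is in the middle compartment, and the tin stands cap up on the well floor, lowered by feel with about 6–8 N at contact; the hand-in gave no verdict.

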